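# Hold the sprung test-fixture lid open

### The job

On the test fixture, slide the catch sideways, away from the lifting tab, all the way to its stop so that the lid is free. Then raise the spring-loaded lid by its tab to 60 degrees from shut and hold it there, steady, so that the board can be inspected; finish while still holding it with the gripper, letting nothing else prop it. Do not strain the lid against the closed catch, and leave the meter, the screwdriver and the bottle where they lie.

Things in the scene. Friction and masses are not known exactly. Their poses are not given: they have to be found in the camera images.
- fixture: Fixed grey tray 170 mm deep (x), 260 wide (y), 68 high, with a board inside. Origin: centre of its underside; z up. Its -x side (front: tab, catch) faces roughly the robot, turned by some yaw; +x side has the hinge. A ledge 60 mm high, 38 deep, from y = -45 to -135 mm, juts from the front; the catch runs on it.
- lid (a joint): Lid angle in rad: 0 shut (level), grows as the front edge rises, ends at 1.6; 60 degrees is 1.047. The hinge line runs along the fixture's y. Lid about 0.3 kg, plus a closing spring: about 3 N at the tab when shut, 4 N at 60 degrees; it snaps shut when let go. Under the closed catch it rises only about 0.01 rad.
- lid_hinge (a point): Point on the hinge line at mid-width: in the fixture's frame 85 mm to +x of its origin, 70 mm high; the point turns with the lid. The lid is an aluminium frame 170 mm deep, 260 wide, 8 thick with a clear window; shut, its underside is 70 mm high.
- lid_tab (a point): Grasp point on the lid's black tab: a bar 16 mm wide (fixture y), 12 thick, jutting 55 mm from the lid's front edge, 40 mm to +y of the middle. The point is 38 mm out from the edge, mid-thickness, 74 mm high when shut (free below), 208 mm from the hinge line. Pinch its sides from above, fingers closing along fixture y; it can pivot between the pads.
- catch (a joint): How far the catch has slid, m: 0 closed, 0.028 at its stop; starts 0 to 6 mm open. It slides towards the fixture's -y (away from the tab), needs about 2.5 N and stays where left. Its plate covers a lug on the lid's front edge and clears it after 20 mm.
- catch_grip (a point): Centre of the top face of the catch's black upright grip, 120 mm above the bench. The grip is 14 mm (fixture x) by 12 mm (fixture y), standing 32 mm above the steel catch (top 88 mm high; lid top 78). Catch closed: 104 mm to -x and 85 mm to -y of the fixture's origin. The steel catch reaches 50 mm to +y of the grip's centre.
- meter: Bystander: orange multimeter lying on its back, 150 by 75 by 34 mm with a dial to 42 mm, loose. Origin: centre of its underside.
- driver: Bystander: screwdriver lying on the bench, loose. Origin: under its middle.
- bottle: Bystander: clear bottle with a white cap, 44 mm across, 120 mm high, standing, loose. Origin: centre of its underside.

How it is judged:
By the outcome, as a careful person would: the job done as asked, in the order asked, and still so for the second after the job is handed in, while the arm keeps its last pose, push and grip.
It also fails if it takes over 51 s, if anything falls off the work surface, if the arm or the gripper's body presses on something with over 40 N, if the wrist force passes 120 N, or if a joint passes its speed limit or range.

### The arm

A 6-joint arm with a two-finger parallel gripper is mounted at the origin on the work surface. World frame = base frame: x ahead of the robot, y to its left, z up, the work surface at z = 0. Lengths are in m, angles in rad, forces in N, time in s.
With the tool pointing down it reaches from about 0.225 to 0.875 m from the base axis. Payload 3.4 kg.
Tool frame: the origin (TCP) lies midway between the tips of the shut fingers; the grasp point (between the pads) lies 19 mm behind it; z points along the fingers, x is the direction in which the jaws open and shut, and the axes are right-handed (so a half turn about z gives the same grasp; the last joint's range is limited). The gripper opens to 85 mm and grips with 20 to 120 N. Pads are 22 mm wide; open, the fingers measure 114 mm over their backs; the gripper's body (76 mm by 85 mm) begins 54 mm behind the grasp point. The pads swing forward as they close: fully open they stand 13 mm farther back than shut.
Start: joints at [1.008, 0.276, 1.505, -0, 1.361, -0.121], TCP at [0.246, 0.52, 0.195] pointing down, gripper open.
Joint ranges: [-2.89, 2.89], [-0.75, 2.08], [0.22, 2.7], [-1.18, 4.32], [0.11, 2.71], [-2.7, 2.7]. Speed limits (rad/s): [2.57, 2.57, 3.14, 3.14, 3.14, 3.14].

### API

Orientations are given as a rotation vector (axis times angle).
In Python, from workcell import manip, optics gives the robot as it stands.
- The arm moves only by the tool drive_tool, never from a script. Its argument "deltas" is a list of rows, each a list of 7 numbers: the opening, from 0 (shut) to 1 (fully open), then the shift along the tool's x, y, z scaled (see below), then the turn, a rotation vector about the tool's x, y, z scaled (see below). In form: [[claw, tx, ty, tz, wx, wy, wz], ...]. A call has 1 to 8 rows; each row is the pose to reach, as a shift and turn from the pose commanded when the call began, along the tool's axes at that moment, turning the shorter way round; what a row does not reach only later rows make up. The controller multiplies each number of a shift by 0.3 m and each number of a turn by 2 pi rad. A row lasts 1/10 s, in which the tool goes at most 50 mm and 8.59 degrees, less where a joint would pass 70% of its speed; a pose out of reach is approached as far as the arm can. A call with a number of a shift or a turn outside -1 to 1 is refused whole. A call with a gripper value outside its range is refused whole. The fingers move at their own pace and stop on an object; the grip force is fixed at half the most. Time passes only in rows, so rows that repeat a pose let the fingers close. It gives the time, the measured TCP pose, the force and the opening at its end, in the units of the state.
- manip.get_obs(): the state, without advancing time (a new reading comes with each control period).
- optics.capture(name): name is "side" or "top" or "wrist"; returns a dict with "img" (420x560x3 uint8, red, green, blue), "z_map" (420x560 float32, m along the optical axis (not along the pixel's ray), 0 where there is no reading), "camera_matrix" (3x3 intrinsics, pixels), "eye" and "orientation" of the camera in the world. Camera axes: x right, y up, looking along -z (the intrinsics and any distortion apply to the point x, -y, -z); pixel columns grow to the right and rows downward; lengths in m; the calibration is good to about 2 mm. The wrist camera is an equidistant fisheye: a pixel r from the principal point sees the ray r / f radians off the axis. A picture is of the moment at which its call begins.
- manip.close_job(): hands the job in, once; it reports no verdict.
The state is a dict: "clock": time; "joint_pos": joint angles; "dq": joint speeds; "tau": joint torques, N m; "tcp_pos": TCP position; "tcp_rot": TCP orientation; "wrist_force": force on the tool from outside, world axes, zero at the start; "moment": the same for the moment, N m; "finger_gap": finger opening in m.
Only numpy, scipy, OpenCV 4.12 (cv2) and the standard library are available. Lean on these libraries where they do the work, as an engineer would, in place of code of your own. Each camera call takes 0.05 s, during which the arm holds its last target.

## Working session

There is one attempt and no reset: what is moved stays moved. The work goes in short steps, Python scripts to look and compute and a tool call to move; the robot and the scene stay as the last step left them, time stands still between calls to the robot, and variables do not carry over. Pictures are saved under pics/ and viewed, and the job is handed in when it is done.

Besides the shell and the picture viewer there is one more tool, called after "Request:" as name(argument=value, ...), one argument or row to a line, values as JSON. drive_tool: Moves the arm, as the interface text tells. Its arguments: {"type":"object","properties":{"deltas":{"type":"array","items":{"type":"array","items":{"type":"number","minimum":-1,"maximum":1}}}},"required":["deltas"]}

```bash
mkdir -p pics; ls
cat > h.py <<'E'
import numpy as np, cv2, pickle
from workcell import manip, optics
from scipy.spatial.transform import Rotation as R
def rotm(o):
    o=np.array(o,float)
    if o.shape==(3,3): return o
    if o.size==3: return R.from_rotvec(o).as_matrix()
    return R.from_quat(o).as_matrix()
def cap(name,fn):
    d=optics.capture(name); cv2.imwrite('pics/'+fn+'.png',d['img'][:,:,::-1]); pickle.dump(d,open('pics/'+fn+'.pkl','wb')); return d
def load(fn): return pickle.load(open('pics/'+fn+'.pkl','rb'))
def ray(d,u,v):
    K=np.array(d['camera_matrix']); a=np.array([(u-K[0,2])/K[0,0],(v-K[1,2])/K[1,1],1.])
    return np.array(d['eye']), rotm(d['orientation'])@np.array([a[0],-a[1],-a[2]])
def onz(d,u,v,z):
    e,r=ray(d,u,v); return e+r*(z-e[2])/r[2]
def pt(d,u,v):
    e,r=ray(d,u,v); return e+r*d['z_map'][int(round(v)),int(round(u))]
def cloud(d):
    v,u=np.mgrid[:420,:560]; K=np.array(d['camera_matrix']); z=d['z_map']
    c=np.stack([(u-K[0,2])/K[0,0]*z,-(v-K[1,2])/K[1,1]*z,-z],-1)
    return c@rotm(d['orientation']).T+np.array(d['eye'])
E
python3 - <<'E'
from h import *
o=manip.get_obs(); print(o)
for n in ['top','side']:
    d=cap(n,n+'0'); print(n,{k:(v if k not in('img','z_map') else v.shape) for k,v in d.items()})
E
```

```text
pics
{'clock': 0.0, 'joint_pos': array([ 1.00801264e+00,  2.76593253e-01,  1.50615830e+00,  2.06830509e-05,
        1.36071436e+00, -1.21003121e-01]), 'dq': array([ 0.00093921, -0.00012946,  0.00103702,  0.00055184, -0.00060947,
        0.00167502]), 'tau': array([-1.12314126e-04, -4.16773868e+01, -2.45807683e+01,  6.87454735e-05,
        1.10008079e-02,  1.98621467e-05]), 'tcp_pos': array([0.24551074, 0.51927342, 0.19433076]), 'tcp_rot': array([ 2.65351979,  1.6803258 , -0.00267079]), 'wrist_force': array([-0.30951588,  0.47494819,  0.21160271]), 'moment': array([ 0.00704139, -0.0004397 ,  0.00688883]), 'finger_gap': 0.08548111082305439}
top {'img': (420, 560, 3), 'z_map': (420, 560), 'camera_matrix': array([[504.30558003,   0.        , 271.50640783],
       [  0.        , 504.30558003, 210.50724784],
       [  0.        ,   0.        ,   1.        ]]), 'eye': array([0.53629165, 0.0269477 , 1.34410898]), 'orientation': array([ 0.0532719 , -0.06358663, -1.54105189])}
side {'img': (420, 560, 3), 'z_map': (420, 560), 'camera_matrix': array([[405.59216182,   0.        , 279.24867136],
       [  0.        , 405.59216182, 210.46463504],
       [  0.        ,   0.        ,   1.        ]]), 'eye': array([ 0.43002656, -0.70195173,  0.70105182]), 'orientation': array([ 0.89641655, -0.11158737, -0.21383441])}
```

View pics/top0.png

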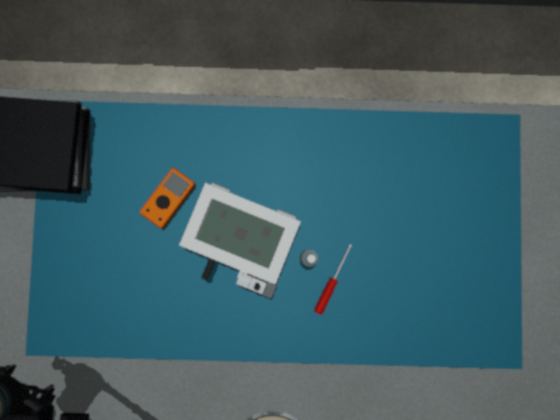

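View pics/side0.png

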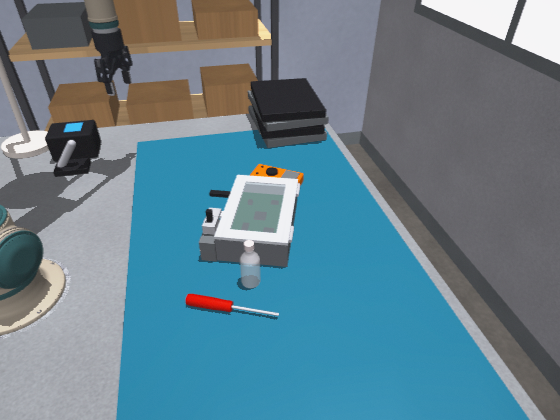

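The top view shows the lid quad at about (205,183), (299,220), (275,283) and (180,245). The tab is at (209,270), the catch grip at (257,286) and the bottle at (310,258). Next I'll measure these.

Run:
```python
from h import *
d=load('top0'); P=cloud(d); img=d['img'].astype(int)
# lid: bright pixels with height .07-.085
m=(img.min(2)>140)&(abs(P[...,2]-.078)<.012)
m=m.astype(np.uint8); n,l,s,c=cv2.connectedComponentsWithStats(m); i=1+s[1:,4].argmax(); 
cn=max(cv2.findContours((l==i).astype(np.uint8),0,2)[0],key=cv2.contourArea)
r=cv2.minAreaRect(cn); b=cv2.boxPoints(r); print(s[i],r); print(np.median(P[l==i][:,2]))
W=np.array([onz(d,*q,.078) for q in b]); print(W.round(4)); print([np.linalg.norm(W[k]-W[k-1]).round(4) for k in range(4)], W.mean(0))
for q in b: print(q)
# dark pixels near tab / grip
dk=(img.max(2)<60)
for nm,(u,v),z in [('tab',(209,270),.08),('grip',(257,286),.12)]:
    mm=np.zeros_like(dk); mm[v-14:v+14,u-12:u+12]=dk[v-14:v+14,u-12:u+12]
    n,l,s,c=cv2.connectedComponentsWithStats(mm.astype(np.uint8))
    for k in range(1,n):
        if s[k,4]>5: print(nm,s[k],c[k],onz(d,*c[k],z).round(4),P[l==k].mean(0).round(4), P[l==k][:,2].round(3)[:40])
im=cv2.resize(d['img'][165:315,130:370][:,:,::-1],None,fx=3.3,fy=3.3,interpolation=cv2.INTER_CUBIC); cv2.imwrite('pics/topz.png',im)
d=load('side0')
im=cv2.resize(d['img'][150:300,170:330][:,:,::-1],None,fx=4,fy=4,interpolation=cv2.INTER_CUBIC); cv2.imwrite('pics/sidez.png',im)
```

```text
[ 180  183  120  110 3804] ((237.2905731201172, 238.37765502929688), (103.44792938232422, 83.48550415039062), 22.166345596313477)
0.07739377622538801
[[ 0.5064  0.2608  0.078 ]
 [ 0.703   0.1898  0.078 ]
 [ 0.6113 -0.0547  0.078 ]
 [ 0.4166  0.0189  0.078 ]]
[np.float64(0.258), np.float64(0.2091), np.float64(0.2611), np.float64(0.2082)] [0.55930708 0.10370781 0.078     ]
[173.64    257.52002]
[205.13881 180.20471]
[300.94116 219.23529]
[269.44232 296.5506 ]
tab [202 259  14  21 142] [208.64084507 269.33098592] [0.4796 0.1722 0.08  ] [0.4789 0.1738 0.0651] [ 0.084  0.081  0.083  0.083  0.076  0.075  0.081  0.084  0.074  0.079
  0.078  0.08   0.078  0.085  0.077  0.075  0.08   0.076  0.002  0.076
  0.077  0.075  0.079  0.083  0.08   0.002  0.082  0.08   0.081  0.077
  0.076  0.075 -0.002  0.074  0.082  0.078  0.08   0.079  0.077  0.002]
grip [255 284   4   5  13] [256.76923077 286.23076923] [0.4443 0.0504 0.12  ] [0.4442 0.0504 0.1187] [0.116 0.12  0.119 0.118 0.119 0.117 0.12  0.117 0.122 0.12  0.119 0.119
 0.118]
```

View pics/topz.png

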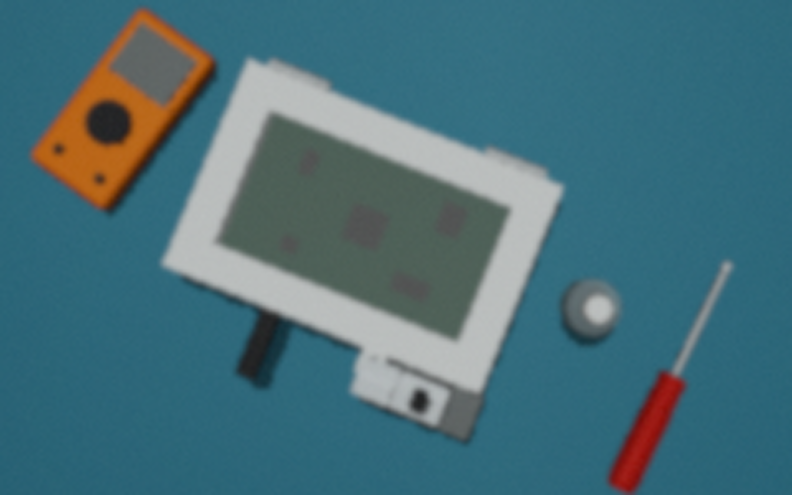

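View pics/sidez.png

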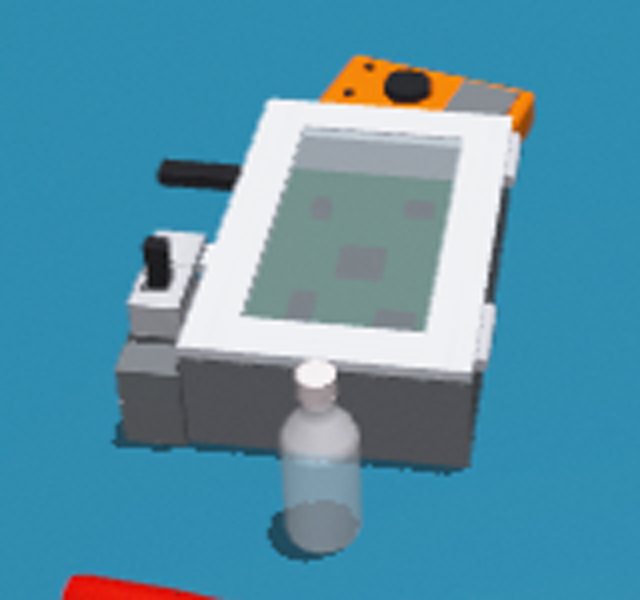

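```bash
cat > fx.py <<'E'
from h import *
d=load('top0'); P=cloud(d); img=d['img'].astype(int)
c=[(205.2,182.6),(300.6,221.4),(274.8,283.8),(179.4,245.6)] #+x+y, +x-y, -x-y, -x+y
W=np.array([onz(d,u-.3,v-.3,.078) for u,v in c])
X=((W[0]-W[3])+(W[1]-W[2]))[:2]; Y=((W[0]-W[1])+(W[3]-W[2]))[:2]
C=W.mean(0)[:2]
yx=np.arctan2(X[1],X[0]); yy=np.arctan2(-Y[0],Y[1])
if __name__=='__main__':
    print([np.linalg.norm(W[k]-W[k-1]).round(4) for k in range(4)],np.degrees([yx,yy]),C)
    mt=(img.max(2)<60)&(P[...,2]>.068)&(P[...,2]<.09)
    mt[:, :195]=0; mt[:,222:]=0; mt[:255]=0; mt[290:]=0
    v,u=np.nonzero(mt); print(len(u), u.mean(),v.mean()); r=cv2.minAreaRect(np.c_[u,v].astype(np.float32)); print(r)
    print('tab mean',onz(d,u.mean(),v.mean(),.08))
yaw=(yx+2*yy)/3
ex=np.array([np.cos(yaw),np.sin(yaw)]); ey=np.array([-ex[1],ex[0]])
def f2w(x,y): return C+x*ex+y*ey
def w2f(p): p=np.asarray(p)[:2]-C; return np.array([p@ex,p@ey])
if __name__=='__main__':
    print(np.degrees(yaw),'tab',f2w(-85-.0 if 0 else -.123,.04),'grip closed',f2w(-.104,-.085))
    print('grip f',w2f([.4443,.0504])); print('tab f',w2f(onz(d,u.mean(),v.mean(),.08)))
    b=onz(d,310,258,.115);print('bottle',b,w2f(b))
    s=load('side0'); print('side grip', onz(s,170+157/4,150+240/4,.12))
E
python3 fx.py
```

```text
[np.float64(0.1708), np.float64(0.2598), np.float64(0.1687), np.float64(0.2568)] [-20.48908364 -20.28583966] [0.57261745 0.09818674]
116 208.06896551724137 269.0086206896552
((208.05172729492188, 269.1206970214844), (5.756555080413818, 19.869401931762695), 21.801406860351562)
tab mean [0.48037962 0.17365909 0.08      ]
-20.353587655607253 tab [0.47120958 0.17847026] grip closed [0.44554671 0.05466632]
grip f [-0.10368499 -0.08943357]
tab f [-0.11272911  0.03867868]
bottle [ 0.51550006 -0.07659563  0.115     ] [ 0.00724032 -0.18373582]
side grip [0.44653349 0.04923474 0.12      ]
```

```bash
cat > mv.py <<'E'
from fx import *
def rotd(sgn=1):
    z=np.array([0,0,-1.]); x=sgn*np.array([ey[0],ey[1],0]); return np.c_[x,np.cross(z,x),z]
def delta(p,Rt=None):
    o=manip.get_obs(); R0=R.from_rotvec(o['tcp_rot']).as_matrix()
    t=R0.T@(np.array(p)-o['tcp_pos'])/.3
    w=R.from_matrix(R0.T@Rt).as_rotvec()/(2*np.pi) if Rt is not None else np.zeros(3)
    return t.round(4),w.round(4)
def st():
    o=manip.get_obs(); R0=R.from_rotvec(o['tcp_rot']).as_matrix()
    print('t',round(o['clock'],2),'tcp',o['tcp_pos'].round(4),'f',w2f(o['tcp_pos']).round(4),'F',o['wrist_force'].round(2),'Ff',(o['wrist_force'][:2]@ex).round(2),(o['wrist_force'][:2]@ey).round(2),'gap',round(o['finger_gap'],4),'xax_f',(R0[:2,0]@ex).round(3),(R0[:2,0]@ey).round(3),'z',R0[:,2].round(3),'j6',o['joint_pos'][5].round(2))
E
python3 - <<'E'
from mv import *
st()
g=[.4447,.0502]
for s in(1,-1): print(s,delta([*g,.20],rotd(s)),delta([*g,.096],rotd(s)))
E
```

```text
t 0.1 tcp [0.2456 0.5194 0.1944] f [-0.4531  0.2811] F [0.55 0.19 0.17] Ff 0.45 0.37 gap 0.0851 xax_f 0.086 0.996 z [-0.001 -0.001 -1.   ] j6 -0.12
1 (array([-1.1299,  1.2687, -0.017 ]), array([-0.    ,  0.0003, -0.0138])) (array([-1.1294,  1.2688,  0.3296]), array([-0.    ,  0.0003, -0.0138]))
-1 (array([-1.1299,  1.2687, -0.017 ]), array([4.000e-04, 1.000e-04, 4.862e-01])) (array([-1.1294,  1.2688,  0.3296]), array([4.000e-04, 1.000e-04, 4.862e-01]))
```

Request:
drive_tool(
  deltas=[
    [1, -0.14, 0.16, 0, 0, 0, -0.005],
    [1, -0.25, 0.29, 0, 0, 0, -0.01],
    [1, -0.35, 0.41, 0, 0, 0, -0.0138],
    [1, -0.45, 0.52, 0, 0, 0, -0.0138],
    [1, -0.55, 0.63, 0, 0, 0, -0.0138],
    [1, -0.65, 0.75, 0, 0, 0, -0.0138],
    [1, -0.75, 0.85, 0, 0, 0, -0.0138],
    [1, -0.8, 0.9, 0, 0, 0, -0.0138],
  ],
)

```text
clock: 0.9
tcp_pos: [0.3878, 0.1843, 0.195]
tcp_rot: [2.58, 1.79, -0.001]
wrist_force: [-0.2, 0.9, 0.8]
finger_gap: 0.0853
```

Run:
```python
from mv import *
st()
g=[.4447,.0502]
print(delta([*g,.20],rotd(1)))
```

```text
t 0.9 tcp [0.3878 0.1843 0.195 ] f [-0.2032  0.0165] F [-0.15  0.95  0.81] Ff -0.47 0.83 gap 0.0853 xax_f 0.003 1.0 z [-0.    -0.001 -1.   ] j6 -0.93
(array([-0.3524,  0.3342, -0.0162]), array([ 0.0001,  0.0002, -0.0004]))
```

Request:
drive_tool(
  deltas=[
    [1, -0.1, 0.1, 0, 0, 0, 0],
    [1, -0.2, 0.2, 0, 0, 0, 0],
    [1, -0.3, 0.3, 0, 0, 0, 0],
    [1, -0.35, 0.33, 0, 0, 0, 0],
    [1, -0.35, 0.33, 0, 0, 0, 0],
    [1, -0.35, 0.33, 0, 0, 0, 0],
  ],
)

```text
clock: 1.5
tcp_pos: [0.4431, 0.0547, 0.1948]
tcp_rot: [-2.579, -1.792, 0.001]
wrist_force: [-0.3, 0.4, 1.5]
finger_gap: 0.0851
```

Run:
```python
from mv import *
d=cap('wrist','w1'); print(d['camera_matrix'],d['eye'],d['orientation'])
st()
g=[.4447,.0502]
print(delta([*g,.14],rotd(1)),delta([*g,.096],rotd(1)))
```

```text
[[325.1922621    0.         282.54519435]
 [  0.         325.1922621  207.04558273]
 [  0.           0.           1.        ]] [0.38013462 0.07821978 0.37317175] [-0.23323895 -0.16273288  1.20775297]
t 1.55 tcp [0.443  0.0552 0.1949] f [-0.1065 -0.0854] F [ 0.7  -0.38  0.15] Ff 0.79 -0.11 gap 0.0856 xax_f -0.0 1.0 z [-0.001  0.001 -1.   ] j6 -1.25
(array([-0.0138,  0.0112,  0.1831]), array([-0.0002, -0.0001,  0.    ])) (array([-0.0139,  0.0114,  0.3297]), array([-0.0002, -0.0001,  0.    ]))
```

View pics/w1.png

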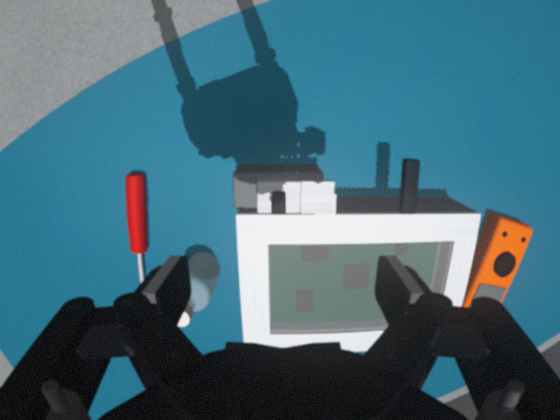

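Wrist view: the catch grip shows at about (278,201), the tab at (409,185) and the bottle at (200,280). I'll cross-check the grip and tab positions from these.

```bash
cat >> mv.py <<'E'
def wray(d,u,v,z):
    K=np.array(d['camera_matrix']); x=(u-K[0,2]); y=(v-K[1,2]); r=np.hypot(x,y); th=r/K[0,0]
    c=np.array([np.sin(th)*x/r,-np.sin(th)*y/r,-np.cos(th)]); w=rotm(d['orientation'])@c; e=np.array(d['eye']); return e+w*(z-e[2])/w[2]
E
python3 - <<'E'
from mv import *
d=load('w1'); im=d['img'].astype(int)
for nm,(a,b,c_,e),z in [('grip',(185,225,265,295),.115),('tab',(150,215,395,425),.079)]:
    m=(im[a:b,c_:e].max(2)<50); v,u=np.nonzero(m); print(nm,len(u),u.min()+c_,u.max()+c_,v.min()+a,v.max()+a); p=wray(d,u.mean()+c_,v.mean()+a,z); print(p,w2f(p))
for q in [(238,213),(481,213)]: p=wray(d,*q,.078); print(w2f(p))
c=d['img'][150:220,225:430][:,:,::-1]; cv2.imwrite('pics/w1z.png',cv2.resize(c,None,fx=3.8,fy=3.8,interpolation=cv2.INTER_CUBIC))
E
```

```text
Traceback (most recent call last):
ValueError: zero-size array to reduction operation minimum which has no identity
```

Run:
```python
from mv import *
d=load('w1'); im=d['img'].astype(int)
print(im.shape, im[201,270:290].max(1), im[185,400:420].max(1))
c=d['img'][150:220,225:430][:,:,::-1]; cv2.imwrite('pics/w1z.png',cv2.resize(c,None,fx=3.8,fy=3.8,interpolation=cv2.INTER_CUBIC))
for nm,(a,b,c_,e),z in [('grip',(188,225,265,295),.118),('tab',(150,210,395,425),.079)]:
    m=(im[a:b,c_:e].max(2)<80)
    v,u=np.nonzero(m); print(nm,len(u),u.min()+c_,u.max()+c_,v.min()+a,v.max()+a); p=wray(d,u.mean()+c_,v.mean()+a,z); print(p,w2f(p))
for q in [(238,213),(481,213)]: p=wray(d,*q,.078); print(w2f(p))
```

```text
(420, 560, 3) [192 126  75  66  67  72  65  70  69  66  73  72  71  71  87 149 220 233
 234 234] [122  84  62  53  60  65  67  72  75  69  73  70  69  70  72  69  75  90
 129 155]
grip 161 272 283 191 212
[0.43790098 0.05242931 0.118     ] [-0.11039031 -0.08975662]
tab 988 395 424 159 209
[0.48045302 0.17275806 0.079     ] [-0.11234691  0.03785943]
[-0.08682083 -0.12796506]
[-0.08593596  0.12978493]
```

View pics/w1z.png

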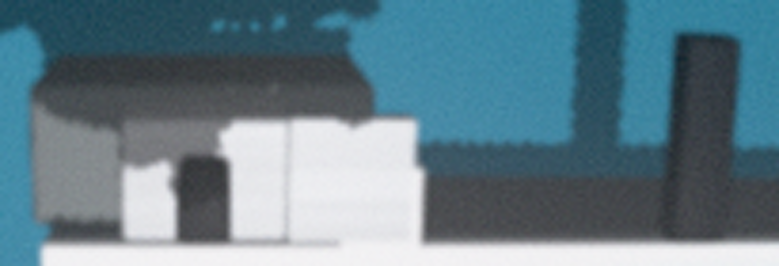

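Run:
```python
from mv import *
g=f2w(-.104,-.0897); print(g, delta([*g,.14],rotd(1)),delta([*g,.097],rotd(1)))
```

```text
[0.44391199 0.05025977] (array([-0.0146,  0.0087,  0.1831]), array([-0.0002, -0.0001,  0.    ])) (array([-0.0146,  0.0088,  0.3264]), array([-0.0002, -0.0001,  0.    ]))
```

Request:
drive_tool(
  deltas=[
    [1, -0.014, 0.009, 0.06, 0, 0, 0],
    [1, -0.014, 0.009, 0.12, 0, 0, 0],
    [1, -0.014, 0.009, 0.18, 0, 0, 0],
    [1, -0.014, 0.009, 0.18, 0, 0, 0],
    [1, -0.014, 0.009, 0.18, 0, 0, 0],
  ],
)

```text
clock: 2.05
tcp_pos: [0.4444, 0.0507, 0.1414]
tcp_rot: [-2.577, -1.796, 0.0]
wrist_force: [-0.5, -0.0, 0.9]
finger_gap: 0.0854
```

Run:
```python
from mv import *
st();g=f2w(-.104,-.0897); print(g, delta([*g,.097],rotd(1)))
```

```text
t 2.05 tcp [0.4444 0.0507 0.1414] f [-0.1037 -0.0891] F [-0.5  -0.05  0.94] Ff -0.45 -0.22 gap 0.0854 xax_f -0.002 1.0 z [-0.  0. -1.] j6 -1.26
[0.44391199 0.05025977] (array([-0.0019, -0.0011,  0.1481]), array([-0.0001, -0.    ,  0.0003]))
```

Request:
drive_tool(
  deltas=[
    [1, -0.002, 0, 0.05, 0, 0, 0],
    [1, -0.002, 0, 0.1, 0, 0, 0],
    [0.5, -0.002, 0, 0.145, 0, 0, 0],
    [0.1, -0.002, 0, 0.145, 0, 0, 0],
    [0, -0.002, 0, 0.145, 0, 0, 0],
    [0, -0.002, 0, 0.145, 0, 0, 0],
    [0, -0.002, 0, 0.145, 0, 0, 0],
    [0, -0.002, 0, 0.145, 0, 0, 0],
  ],
)

```text
clock: 2.85
tcp_pos: [0.445, 0.0491, 0.0983]
tcp_rot: [2.578, 1.794, 0.002]
wrist_force: [-0.6, -0.7, 0.3]
finger_gap: -0.0001
```

Run:
```python
from mv import *
st()
```

```text
t 2.85 tcp [0.445  0.0491 0.0983] f [-0.1026 -0.0904] F [-0.64 -0.67  0.32] Ff -0.36 -0.85 gap -0.0001 xax_f -0.0 1.0 z [ 0.001  0.    -1.   ] j6 -1.26
```

Gap 0 means nothing was grasped, so I'll look.

Run:
```python
from mv import *
for n in ['top','side','wrist']: d=cap(n,n+'2')
a=load('top2')['img'][225:320,190:330]; b=load('side2')['img'][150:260,150:290]
a=cv2.resize(a,(560,380),interpolation=cv2.INTER_CUBIC); cv2.imwrite('pics/c2.png',a[:,:,::-1])
b=cv2.resize(b,(700,550),interpolation=cv2.INTER_CUBIC); cv2.imwrite('pics/s2.png',b[:,:,::-1])
```

```text
(no output)
```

View pics/c2.png

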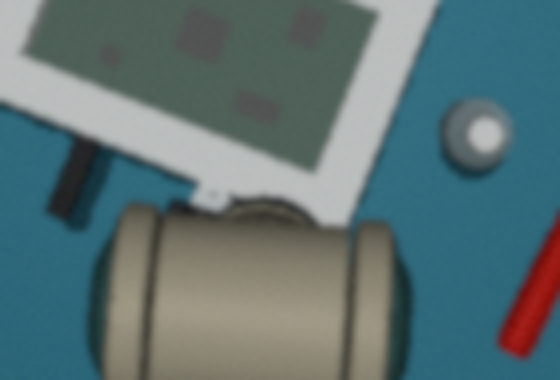

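View pics/s2.png

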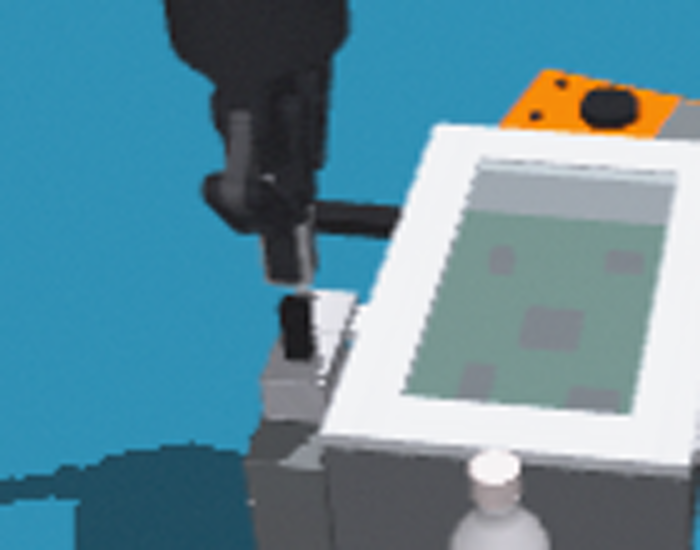

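View pics/wrist2.png

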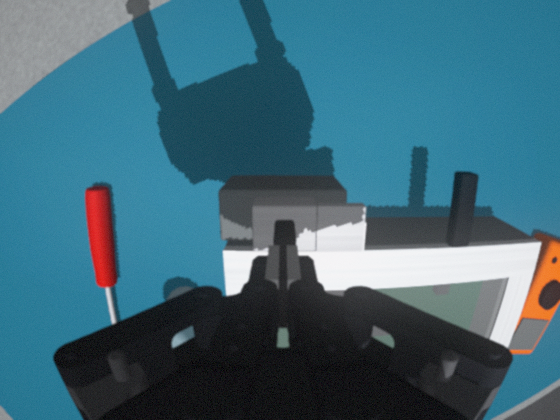

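Run:
```python
from mv import *
d=load('side2');P=cloud(d)
for v in range(194,226,2):
  for u in (205,207,209,211): 
    p=P[v,u]; print(u,v,w2f(p).round(3),p[2].round(3),end=' | ')
  print()
```

```text
205 194 [-0.09  -0.137] 0.201 | 207 194 [-0.089 -0.126] 0.193 | 209 194 [-0.088 -0.116] 0.186 | 211 194 [-0.091 -0.094] 0.169 | 
205 196 [-0.094 -0.126] 0.187 | 207 196 [-0.09  -0.126] 0.187 | 209 196 [-0.095 -0.098] 0.167 | 211 196 [-0.091 -0.096] 0.165 | 
205 198 [-0.104 -0.1  ] 0.162 | 207 198 [-0.098 -0.104] 0.165 | 209 198 [-0.095 -0.098] 0.161 | 211 198 [-0.091 -0.098] 0.161 | 
205 200 [-0.103 -0.105] 0.16 | 207 200 [-0.098 -0.106] 0.161 | 209 200 [-0.095 -0.101] 0.158 | 211 200 [-0.091 -0.099] 0.157 | 
205 202 [-0.104 -0.103] 0.153 | 207 202 [-0.099 -0.104] 0.154 | 209 202 [-0.095 -0.103] 0.154 | 211 202 [-0.092 -0.096] 0.149 | 
205 204 [-0.105 -0.101] 0.146 | 207 204 [-0.1   -0.102] 0.147 | 209 204 [-0.095 -0.104] 0.149 | 211 204 [-0.093 -0.096] 0.143 | 
205 206 [-0.107 -0.098] 0.137 | 207 206 [-0.101 -0.101] 0.14 | 209 206 [-0.096 -0.104] 0.143 | 211 206 [-0.093 -0.097] 0.138 | 
205 208 [-0.166  0.063] 0.001 | 207 208 [-0.16   0.062] 0.002 | 209 208 [-0.118 -0.04 ] 0.086 | 211 208 [-0.112 -0.043] 0.088 | 
205 210 [-0.164  0.055] 0.0 | 207 210 [-0.106 -0.091] 0.12 | 209 210 [
[... 256 characters left out ...]
4 [-0.101 -0.096] 0.113 | 211 214 [-0.097 -0.094] 0.112 | 
205 216 [-0.156  0.029] 0.001 | 207 216 [-0.106 -0.097] 0.108 | 209 216 [-0.102 -0.094] 0.106 | 211 216 [-0.097 -0.096] 0.107 | 
205 218 [-0.117 -0.082] 0.088 | 207 218 [-0.107 -0.095] 0.099 | 209 218 [-0.102 -0.097] 0.102 | 211 218 [-0.098 -0.094] 0.1 | 
205 220 [-0.115 -0.088] 0.087 | 207 220 [-0.107 -0.097] 0.095 | 209 220 [-0.103 -0.096] 0.095 | 211 220 [-0.097 -0.097] 0.097 | 
205 222 [-0.113 -0.096] 0.088 | 207 222 [-0.108 -0.097] 0.089 | 209 222 [-0.104 -0.094] 0.088 | 211 222 [-0.099 -0.096] 0.089 | 
205 224 [-0.112 -0.102] 0.087 | 207 224 [-0.107 -0.101] 0.086 | 209 224 [-0.102 -0.102] 0.088 | 211 224 [-0.098 -0.101] 0.087 |
```

The side depth map puts the shut fingertips at z≈0.137. The TCP reading says 0.098, so the tips really end about 38 mm higher than reported. The horizontal position agrees. I'll open, go lower by that amount and check again.

Request:
drive_tool(
  deltas=[
    [1, 0, 0, 0, 0, 0, 0],
    [1, 0, 0, 0, 0, 0, 0],
    [1, 0, 0, 0, 0, 0, 0],
    [1, 0, 0, 0, 0, 0, 0],
    [1, 0, 0.004, 0.03, 0, 0, 0],
    [1, 0, 0.004, 0.06, 0, 0, 0],
    [1, 0, 0.004, 0.06, 0, 0, 0],
  ],
)

```text
clock: 3.7
tcp_pos: [0.4441, 0.0487, 0.078]
tcp_rot: [-2.577, -1.793, 0.004]
wrist_force: [-0.1, 0.0, -1.2]
finger_gap: 0.0854
```

Run:
```python
from mv import *
st(); d=cap('side','side3'); cv2.imwrite('pics/s3.png',cv2.resize(d['img'][140:260,130:290],(800,600),interpolation=cv2.INTER_CUBIC)[:,:,::-1])
```

```text
t 3.7 tcp [0.4441 0.0487 0.078 ] f [-0.1033 -0.0911] F [-0.1   0.04 -1.19] Ff -0.11 -0.0 gap 0.0854 xax_f -0.0 1.0 z [-0.004  0.    -1.   ] j6 -1.26
```

View pics/s3.png

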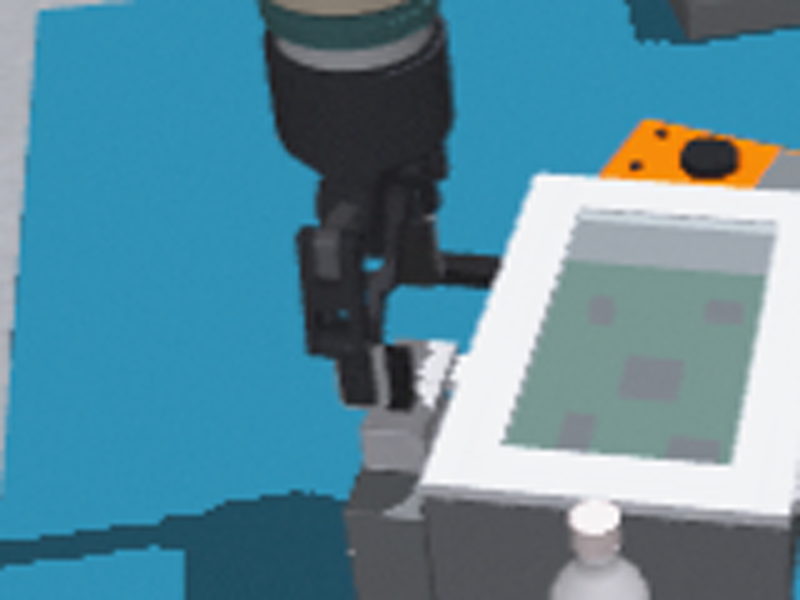

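Run:
```python
from mv import *
d=load('side3');P=cloud(d)
for u,vs in ((201,range(206,226,2)),(204,range(206,226,2)),(207,range(208,226,2)),(214,range(186,202,2)),(217,range(186,202,2))):
  print(u,[(v,*w2f(P[v,u]).round(3).tolist(),float(P[v,u,2].round(3))) for v in vs])
```

```text
201 [(206, -0.092, -0.165, 0.19), (208, -0.092, -0.165, 0.185), (210, -0.092, -0.167, 0.181), (212, -0.101, -0.144, 0.157), (214, -0.101, -0.146, 0.153), (216, -0.102, -0.146, 0.147), (218, -0.103, -0.144, 0.14), (220, -0.103, -0.147, 0.137), (222, -0.16, 0.001, 0.002), (224, -0.158, -0.006, 0.001)]
204 [(206, -0.093, -0.144, 0.174), (208, -0.088, -0.158, 0.18), (210, -0.096, -0.14, 0.16), (212, -0.095, -0.144, 0.157), (214, -0.095, -0.144, 0.152), (216, -0.096, -0.145, 0.147), (218, -0.096, -0.145, 0.142), (220, -0.096, -0.148, 0.138), (222, -0.116, -0.096, 0.087), (224, -0.114, -0.102, 0.086)]
207 [(208, -0.161, 0.065, -0.0), (210, -0.107, -0.089, 0.119), (212, -0.091, -0.135, 0.151), (214, -0.09, -0.139, 0.149), (216, -0.091, -0.138, 0.142), (218, -0.091, -0.139, 0.138), (220, -0.091, -0.141, 0.134), (222, -0.109, -0.094, 0.086), (224, -0.106, -0.104, 0.089)]
214 [(186, -0.097, -0.046, 0.158), (188, -0.097, -0.049, 0.154), (190, -0.099, -0.046, 0.146), (192, -0.098, -0.049, 0.142), (194, -0.099, -0.049, 0.136), (196, -0.099, -0.051, 0.132), (198, 0.145, -0.8, 0.701), (200, -0.149, 0.099, 0.004)]
217 [(186, -0.091, -0.043, 0.156), (188, -0.091, -0.045, 0.152), (190, -0.092, -0.045, 0.146), (192, -0.091, -0.049, 0.143), (194, -0.091, -0.051, 0.139), (196, -0.092, -0.048, 0.131), (198, -0.144, 0.114, 0.001), (200, -0.142, 0.105, -0.0)]
```

Request:
drive_tool(
  deltas=[
    [1, 0.004, -0.01, 0.04, 0, 0, 0],
    [1, 0.004, -0.01, 0.075, 0, 0, 0],
    [1, 0.004, -0.01, 0.075, 0, 0, 0],
    [0.5, 0.004, -0.01, 0.075, 0, 0, 0],
    [0.2, 0.004, -0.01, 0.075, 0, 0, 0],
    [0, 0.004, -0.01, 0.075, 0, 0, 0],
    [0, 0.004, -0.01, 0.075, 0, 0, 0],
    [0, 0.004, -0.01, 0.075, 0, 0, 0],
  ],
)

```text
clock: 4.55
tcp_pos: [0.4434, 0.0508, 0.0574]
tcp_rot: [2.579, 1.794, 0.001]
wrist_force: [-0.6, 0.1, -0.2]
finger_gap: 0.0123
```

Run:
```python
from mv import *
st(); d=cap('side','side4'); cv2.imwrite('pics/s4.png',cv2.resize(d['img'][140:260,130:290],(800,600),interpolation=cv2.INTER_CUBIC)[:,:,::-1])
```

```text
t 4.55 tcp [0.4434 0.0508 0.0574] f [-0.1046 -0.0893] F [-0.64  0.12 -0.17] Ff -0.64 -0.12 gap 0.0123 xax_f -0.0 1.0 z [ 0.001  0.    -1.   ] j6 -1.26
```

View pics/s4.png

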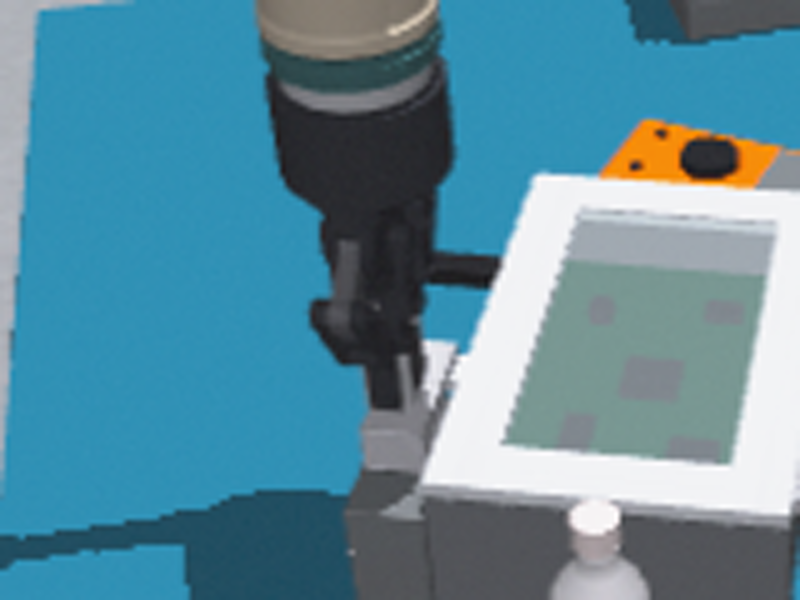

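Gap 12.3 mm equals the grip's width, so it is held at grip y ≈ -0.0895. Sliding towards -y.

Request:
drive_tool(
  deltas=[
    [0, -0.012, 0, 0, 0, 0, 0],
    [0, -0.024, 0, 0, 0, 0, 0],
    [0, -0.036, 0, 0, 0, 0, 0],
    [0, -0.048, 0, 0, 0, 0, 0],
    [0, -0.06, 0, 0, 0, 0, 0],
    [0, -0.067, 0, 0, 0, 0, 0],
    [0, -0.067, 0, 0, 0, 0, 0],
  ],
)

```text
clock: 5.3
tcp_pos: [0.4363, 0.0316, 0.0576]
tcp_rot: [2.579, 1.793, 0.001]
wrist_force: [-0.7, 1.6, 6.1]
finger_gap: 0.0105
```

Run:
```python
from mv import *
st()
```

```text
t 5.3 tcp [0.4363 0.0316 0.0576] f [-0.1046 -0.1099] F [-0.71  1.63  6.09] Ff -1.23 1.28 gap 0.0105 xax_f 0.0 1.0 z [ 0.001 -0.    -1.   ] j6 -1.3
```

Request:
drive_tool(
  deltas=[
    [0, -0.005, 0, 0, 0, 0, 0],
    [0, -0.01, 0, 0, 0, 0, 0],
    [0, -0.015, 0, 0, 0, 0, 0],
    [0, -0.015, 0, 0, 0, 0, 0],
  ],
)

```text
clock: 5.7
tcp_pos: [0.4349, 0.0279, 0.0576]
tcp_rot: [-2.579, -1.793, -0.002]
wrist_force: [0.4, 3.9, 5.1]
finger_gap: 0.0109
```

Run:
```python
from mv import *
st()
```

```text
t 5.7 tcp [0.4349 0.0279 0.0576] f [-0.1046 -0.1137] F [0.36 3.89 5.15] Ff -1.02 3.77 gap 0.0109 xax_f 0.001 1.0 z [ 0.001  0.001 -1.   ] j6 -1.31
```

Request:
drive_tool(
  deltas=[
    [0, -0.005, 0, 0, 0, 0, 0],
    [0, -0.01, 0, 0, 0, 0, 0],
    [0, -0.01, 0, 0, 0, 0, 0],
  ],
)

```text
clock: 6.0
tcp_pos: [0.4349, 0.0278, 0.0576]
tcp_rot: [-2.579, -1.788, -0.01]
wrist_force: [2.3, 12.3, 3.4]
finger_gap: 0.0108
```

Run:
```python
from mv import *
st();d=cap('side','side5'); cv2.imwrite('pics/s5.png',cv2.resize(d['img'][140:260,130:290],(800,600),interpolation=cv2.INTER_CUBIC)[:,:,::-1])
```

```text
t 6.0 tcp [0.4349 0.0278 0.0576] f [-0.1046 -0.1139] F [ 2.33 12.28  3.41] Ff -2.08 12.32 gap 0.0108 xax_f 0.003 1.0 z [ 0.003  0.006 -1.   ] j6 -1.32
```

View pics/s5.png

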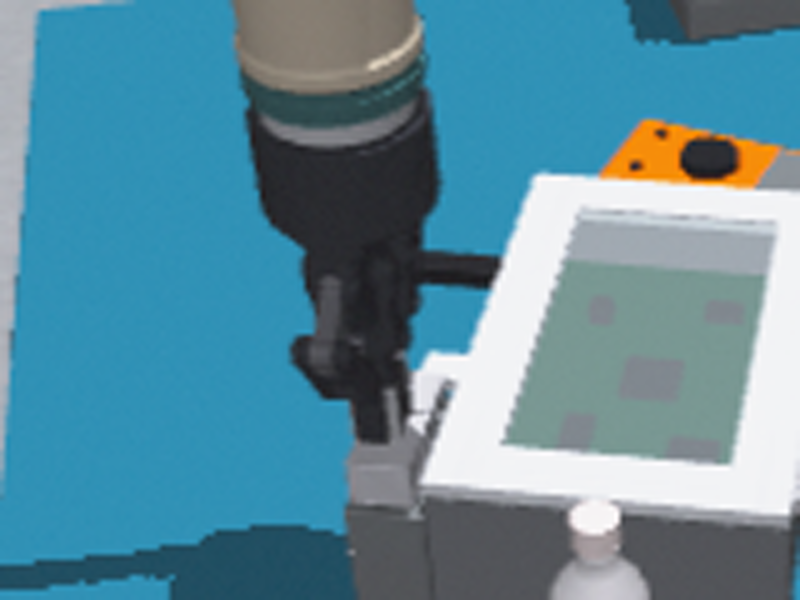

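The catch moved 24.5 mm and then stopped, with force rising to 12 N and no further motion. That is the stop. Opening and rising now.

Request:
drive_tool(
  deltas=[
    [0.4, 0.003, 0, 0, 0, 0, 0],
    [0.8, 0.003, 0, 0, 0, 0, 0],
    [1, 0.003, 0, 0, 0, 0, 0],
    [1, 0.003, 0, 0, 0, 0, 0],
    [1, 0.003, 0, -0.1, 0, 0, 0],
    [1, 0.003, 0, -0.2, 0, 0, 0],
    [1, 0.003, 0, -0.3, 0, 0, 0],
    [1, 0.003, 0, -0.3, 0, 0, 0],
  ],
)

```text
clock: 6.85
tcp_pos: [0.4371, 0.0252, 0.1508]
tcp_rot: [2.574, 1.791, 0.01]
wrist_force: [0.2, 0.6, -0.2]
finger_gap: 0.0853
```

Run:
```python
from mv import *
st();d=cap('wrist','w6'); im=d['img'].astype(int)
g=f2w(-.123,.0395); print(g, delta([*g,.15],rotd(1)))
```

```text
t 6.85 tcp [0.4371 0.0252 0.1508] f [-0.1017 -0.1156] F [ 0.19  0.57 -0.18] Ff -0.02 0.6 gap 0.0853 xax_f -0.0 1.0 z [ 0.008 -0.001 -1.   ] j6 -1.32
[0.47103568 0.17800148] (array([ 0.5182, -0.0657, -0.0037]), array([ 0.0007, -0.0001, -0.    ]))
```

View pics/w6.png

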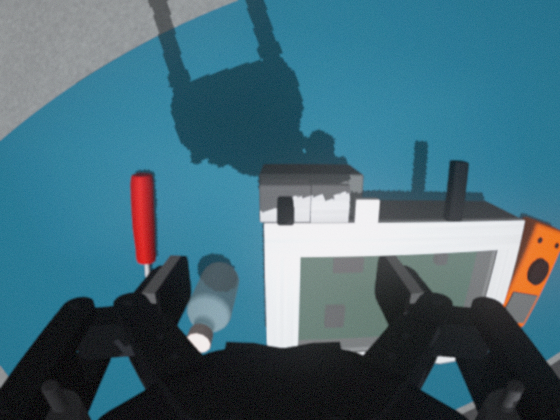

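The catch grip is now at (286,209), and the lug at (367,210) is uncovered. The catch is open. Moving above the tab.

Request:
drive_tool(
  deltas=[
    [1, 0.12, -0.02, 0, 0, 0, 0],
    [1, 0.24, -0.035, 0, 0, 0, 0],
    [1, 0.36, -0.055, 0, 0, 0, 0],
    [1, 0.48, -0.07, 0, 0, 0, 0],
    [1, 0.518, -0.072, 0, 0, 0, 0],
    [1, 0.518, -0.072, 0, 0, 0, 0],
    [1, 0.518, -0.072, 0, 0, 0, 0],
  ],
)

```text
clock: 7.6
tcp_pos: [0.4667, 0.178, 0.1462]
tcp_rot: [-2.579, -1.795, 0.005]
wrist_force: [-0.5, 0.3, -0.8]
finger_gap: 0.0854
```

Run:
```python
from mv import *
st()
g=f2w(-.125,.0395); print(g, delta([*g,.06],rotd(1)), delta([*g,.017],rotd(1)))
```

```text
t 7.6 tcp [0.4667 0.178  0.1462] f [-0.127  0.038] F [-0.53  0.32 -0.75] Ff -0.61 0.11 gap 0.0854 xax_f -0.0 1.0 z [-0.002 -0.002 -1.   ] j6 -0.99
[0.46916055 0.17869711] (array([0.0058, 0.0072, 0.2872]), array([-0.0003,  0.0004,  0.0001])) (array([0.0061, 0.0075, 0.4306]), array([-0.0003,  0.0004,  0.0001]))
```

Request:
drive_tool(
  deltas=[
    [1, 0.005, 0.006, 0.1, 0, 0, 0],
    [1, 0.005, 0.006, 0.2, 0, 0, 0],
    [1, 0.005, 0.006, 0.28, 0, 0, 0],
    [1, 0.005, 0.006, 0.28, 0, 0, 0],
    [1, 0.005, 0.006, 0.28, 0, 0, 0],
  ],
)

```text
clock: 8.1
tcp_pos: [0.4698, 0.1787, 0.0634]
tcp_rot: [-2.58, -1.792, 0.001]
wrist_force: [-0.1, 0.7, 0.3]
finger_gap: 0.0857
```

Run:
```python
from mv import *
st();d=cap('wrist','w7'); s=cap('side','s7'); cv2.imwrite('pics/s7z.png',cv2.resize(s['img'][120:260,150:310],(800,700),interpolation=cv2.INTER_CUBIC)[:600,:,::-1])
g=f2w(-.125,.0395); print(g, delta([*g,.017],rotd(1)))
```

```text
t 8.1 tcp [0.4698 0.1787 0.0634] f [-0.1244  0.0397] F [-0.14  0.72  0.3 ] Ff -0.39 0.63 gap 0.0857 xax_f 0.001 1.0 z [-0.001 -0.    -1.   ] j6 -0.99
[0.46916055 0.17869711] (array([-0.0048, -0.0056,  0.1586]), array([ 0.0004, -0.0002, -0.0001]))
```

View pics/w7.png

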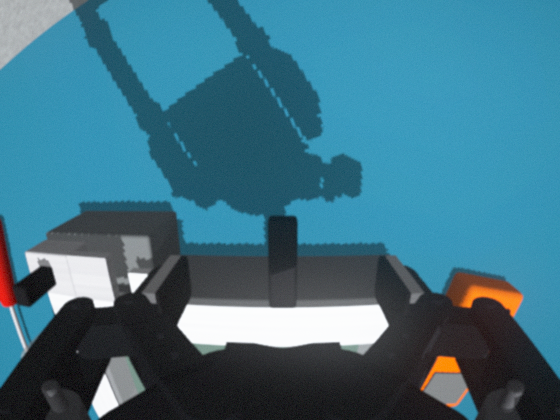

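View pics/s7z.png

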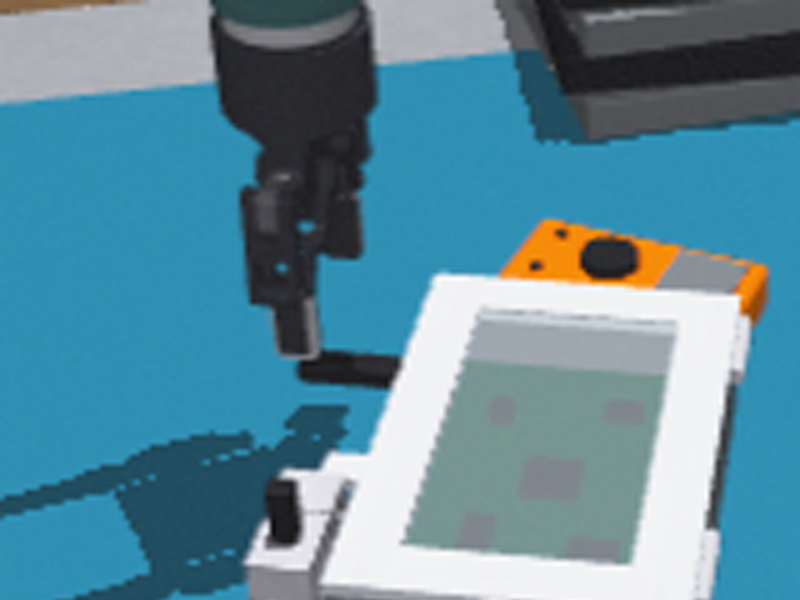

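The tab at (283,262) is centred between the open fingers. Descending the last stretch and closing.

Request:
drive_tool(
  deltas=[
    [1, -0.003, 0, 0.05, 0, 0, 0],
    [1, -0.003, 0, 0.1, 0, 0, 0],
    [1, -0.003, 0, 0.15, 0, 0, 0],
    [1, -0.003, 0, 0.155, 0, 0, 0],
    [0.5, -0.003, 0, 0.155, 0, 0, 0],
    [0.2, -0.003, 0, 0.155, 0, 0, 0],
    [0, -0.003, 0, 0.155, 0, 0, 0],
    [0, -0.003, 0, 0.155, 0, 0, 0],
  ],
)

```text
clock: 9.0
tcp_pos: [0.4702, 0.1791, 0.0174]
tcp_rot: [2.578, 1.794, 0.002]
wrist_force: [0.5, 0.3, -0.9]
finger_gap: 0.0282
```

Run:
```python
from mv import *
st(); s=cap('side','s8'); cv2.imwrite('pics/s8z.png',cv2.resize(s['img'][120:260,150:310],(800,700),interpolation=cv2.INTER_CUBIC)[:600,:,::-1])
P=cloud(s)
for u in (209,211,213): print(u,[(v,*w2f(P[v,u]).round(3).tolist(),float(P[v,u,2].round(3))) for v in range(184,208,3)])
```

```text
t 9.0 tcp [0.4702 0.1791 0.0174] f [-0.1242  0.0403] F [ 0.54  0.29 -0.87] Ff 0.41 0.46 gap 0.0282 xax_f -0.0 1.0 z [ 0.001  0.    -1.   ] j6 -0.99
209 [(184, -0.115, -0.027, 0.148), (187, -0.121, -0.012, 0.129), (190, -0.122, -0.012, 0.12), (193, -0.125, -0.007, 0.107), (196, -0.168, 0.117, 0.003), (199, -0.165, 0.105, 0.001), (202, -0.162, 0.093, -0.0), (205, -0.158, 0.079, 0.0)]
211 [(184, -0.111, -0.026, 0.148), (187, -0.114, -0.019, 0.134), (190, -0.116, -0.014, 0.122), (193, -0.121, -0.004, 0.105), (196, -0.127, 0.013, 0.083), (199, -0.128, 0.011, 0.075), (202, -0.13, 0.014, 0.063), (205, -0.152, 0.079, 0.001)]
213 [(184, -0.111, -0.009, 0.136), (187, -0.112, -0.011, 0.129), (190, -0.111, -0.015, 0.123), (193, -0.114, -0.009, 0.109), (196, -0.123, 0.015, 0.082), (199, -0.122, 0.011, 0.075), (202, -0.124, 0.012, 0.064), (205, -0.148, 0.081, -0.001)]
```

View pics/s8z.png

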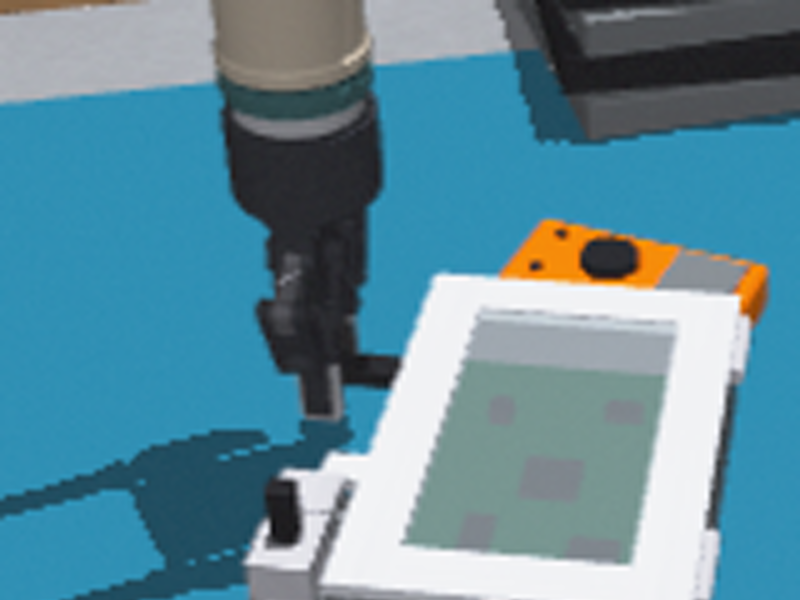

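Still closing. Letting it finish.

Request:
drive_tool(
  deltas=[
    [0, 0, 0, 0, 0, 0, 0],
    [0, 0, 0, 0, 0, 0, 0],
    [0, 0, 0, 0, 0, 0, 0],
    [0, 0, 0, 0, 0, 0, 0],
  ],
)

```text
clock: 9.45
tcp_pos: [0.4697, 0.1784, 0.0169]
tcp_rot: [2.578, 1.794, -0.001]
wrist_force: [-0.5, -5.1, 4.5]
finger_gap: 0.0148
```

Run:
```python
from mv import *
st(); o=manip.get_obs()
# arc plan: tab rel to hinge
r=np.hypot(.208,.004); a0=np.arctan2(.004,.208)
R0=R.from_rotvec(o['tcp_rot']).as_matrix()
for deg in range(5,65,5):
    a=np.radians(deg)+a0; dx=.208-r*np.cos(a); dz=r*np.sin(a)-.004
    print(deg,'ty',round(dx/.3,4),'tz',round(-dz/.3,4))
```

```text
t 9.45 tcp [0.4697 0.1784 0.0169] f [-0.1244  0.0394] F [-0.51 -5.13  4.49] Ff 1.31 -4.98 gap 0.0148 xax_f -0.001 1.0 z [ 0.    -0.001 -1.   ] j6 -0.99
5 ty 0.0038 tz -0.0604
10 ty 0.0128 tz -0.1202
15 ty 0.0271 tz -0.179
20 ty 0.0464 tz -0.2363
25 ty 0.0706 tz -0.2918
30 ty 0.0996 tz -0.3449
35 ty 0.133 tz -0.3953
40 ty 0.1708 tz -0.4425
45 ty 0.2125 tz -0.4864
50 ty 0.2579 tz -0.5264
55 ty 0.3066 tz -0.5623
60 ty 0.3582 tz -0.5938
```

Tab gripped: gap about 15 mm against a 16 mm bar. Lifting along the arc, with the first 10° slow.

Request:
drive_tool(
  deltas=[
    [0, 0, 0.001, -0.015, 0, 0, 0],
    [0, 0, 0.002, -0.03, 0, 0, 0],
    [0, 0, 0.003, -0.045, 0, 0, 0],
    [0, 0, 0.004, -0.06, 0, 0, 0],
    [0, 0, 0.008, -0.09, 0, 0, 0],
    [0, 0, 0.013, -0.12, 0, 0, 0],
    [0, 0, 0.013, -0.12, 0, 0, 0],
  ],
)

```text
clock: 10.15
tcp_pos: [0.4728, 0.1772, 0.053]
tcp_rot: [-2.579, -1.794, 0.002]
wrist_force: [1.1, -4.8, -6.2]
finger_gap: 0.0151
```

```bash
cat >> mv.py <<'E'
def lidang(fn):
    # front-to-back slope of white lid frame + angle of tab from TCP
    s=load(fn); P=cloud(s); im=s['img'].astype(int); Q=P.reshape(-1,3); 
    F=np.c_[(Q[:,:2]-C)@ex,(Q[:,:2]-C)@ey,Q[:,2]]
    m=(im.reshape(-1,3).min(1)>150)&(abs(F[:,1])<.128)&(F[:,0]>-.08)&(F[:,0]<.12)&(F[:,2]>.072)&(F[:,2]<.3)
    G=F[m]; 
    for _ in range(4):
        c=G.mean(0); u,sv,vt=np.linalg.svd(G-c,full_matrices=False); n=vt[2]; dd=(G-c)@n; G=G[abs(dd)<max(.003,1.5*dd.std())]
    n=n*np.sign(n[2]); print('lid n',n.round(3),'deg',np.degrees(np.arctan2(n[0],n[2])).round(2),len(G),dd.std().round(4))
E
python3 - <<'E'
from mv import *
st(); s=cap('side','s9'); cv2.imwrite('pics/s9z.png',cv2.resize(s['img'][120:260,150:310],(800,700),interpolation=cv2.INTER_CUBIC)[:600,:,::-1])
lidang('side0'); lidang('s9')
E
```

```text
t 10.15 tcp [0.4728 0.1772 0.053 ] f [-0.1211  0.0394] F [ 1.06 -4.84 -6.17] Ff 2.68 -4.17 gap 0.0151 xax_f -0.0 1.0 z [-0.001 -0.001 -1.   ] j6 -0.99
lid n [-0.002  0.003  1.   ] deg -0.1 2485 0.0012
lid n [0.167 0.003 0.986] deg 9.59 2835 0.0013
```

View pics/s9z.png

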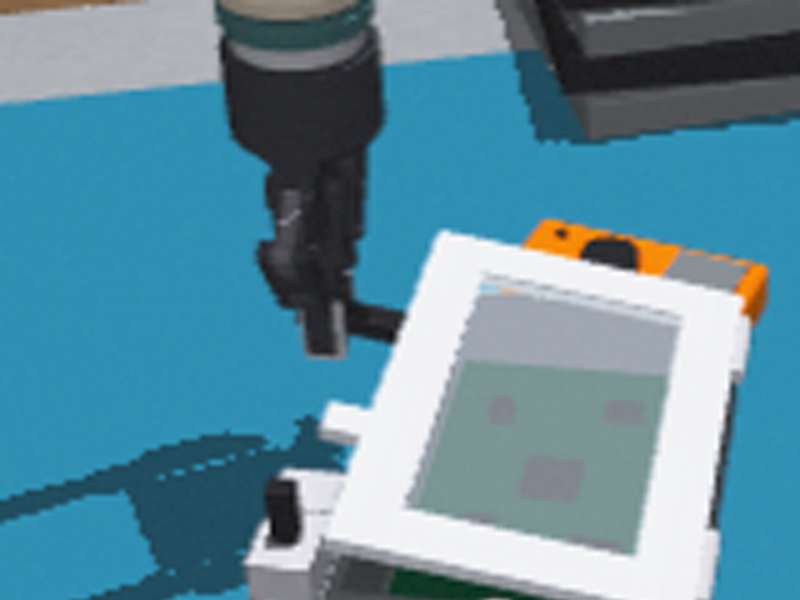

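The lid follows: 9.6° measured with about 6 N on the wrist. Continuing.

Request:
drive_tool(
  deltas=[
    [0, 0, 0.007, -0.03, 0, 0, 0],
    [0, 0, 0.014, -0.059, 0, 0, 0],
    [0, 0, 0.024, -0.088, 0, 0, 0],
    [0, 0, 0.034, -0.116, 0, 0, 0],
    [0, 0, 0.046, -0.144, 0, 0, 0],
    [0, 0, 0.058, -0.172, 0, 0, 0],
    [0, 0, 0.072, -0.199, 0, 0, 0],
    [0, 0, 0.087, -0.225, 0, 0, 0],
  ],
)

```text
clock: 11.0
tcp_pos: [0.4968, 0.1683, 0.1206]
tcp_rot: [-2.578, -1.794, 0.003]
wrist_force: [-2.1, -4.3, -7.0]
finger_gap: 0.0152
```

Run:
```python
from mv import *
st(); s=cap('side','s10'); lidang('s10');
```

```text
t 11.0 tcp [0.4968 0.1683 0.1206] f [-0.0955  0.0393] F [-2.11 -4.34 -7.03] Ff -0.47 -4.8 gap 0.0152 xax_f -0.0 1.0 z [-0.002 -0.    -1.   ] j6 -1.02
lid n [0.485 0.002 0.875] deg 28.99 2939 0.0012
```

Request:
drive_tool(
  deltas=[
    [0, 0, 0.016, -0.0255, 0, 0, 0],
    [0, 0, 0.0335, -0.0505, 0, 0, 0],
    [0, 0, 0.052, -0.0745, 0, 0, 0],
    [0, 0, 0.071, -0.0975, 0, 0, 0],
    [0, 0, 0.0915, -0.12, 0, 0, 0],
    [0, 0, 0.113, -0.1415, 0, 0, 0],
    [0, 0, 0.135, -0.162, 0, 0, 0],
    [0, 0, 0.158, -0.1815, 0, 0, 0],
  ],
)

```text
clock: 11.85
tcp_pos: [0.5409, 0.1518, 0.175]
tcp_rot: [-2.577, -1.793, 0.005]
wrist_force: [-5.0, -3.6, -7.4]
finger_gap: 0.015
```

Request:
drive_tool(
  deltas=[
    [0, 0, 0.024, -0.0185, 0, 0, 0],
    [0, 0, 0.049, -0.036, 0, 0, 0],
    [0, 0, 0.074, -0.052, 0, 0, 0],
    [0, 0, 0.1, -0.067, 0, 0, 0],
    [0, 0, 0.1, -0.067, 0, 0, 0],
    [0, 0, 0.1, -0.067, 0, 0, 0],
    [0, 0, 0.1, -0.067, 0, 0, 0],
  ],
)

```text
clock: 12.55
tcp_pos: [0.5694, 0.1412, 0.1955]
tcp_rot: [-2.578, -1.794, 0.003]
wrist_force: [-4.6, -3.7, -3.0]
finger_gap: 0.0149
```

Run:
```python
from mv import *
st(); s=cap('side','s11'); lidang('s11'); cv2.imwrite('pics/s11z.png',cv2.resize(s['img'][100:260,130:340],(788,600),interpolation=cv2.INTER_CUBIC)[:,:,::-1])
```

```text
t 12.55 tcp [0.5694 0.1412 0.1955] f [-0.018   0.0392] F [-4.59 -3.67 -3.03] Ff -3.02 -5.03 gap 0.0149 xax_f -0.0 1.0 z [-0.002 -0.001 -1.   ] j6 -1.09
lid n [0.847 0.001 0.532] deg 57.87 1906 0.001
```

View pics/s11z.png

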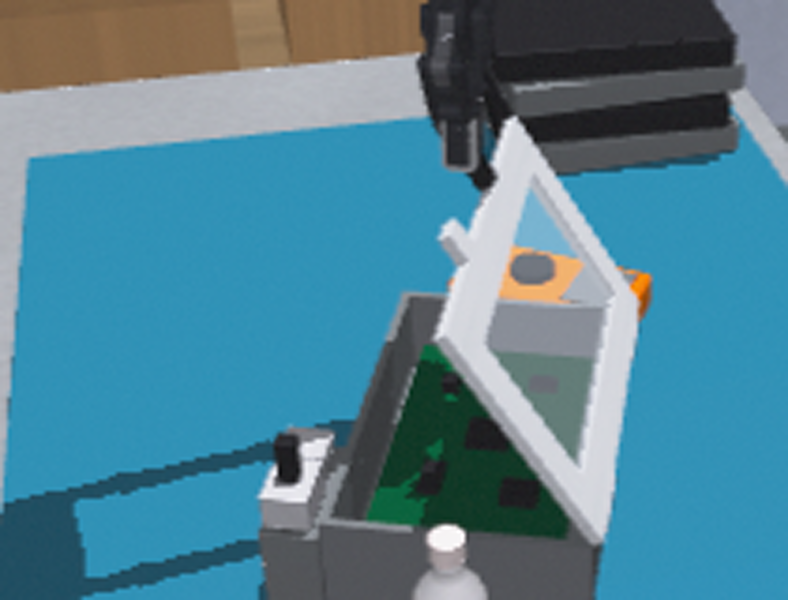

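The lid-plane fit reads 57.9° and the TCP arc says about 59.8°. I'll cross-check with corners by ray casting in both cameras.

Run:
```python
from mv import *
s=load('s11'); t=cap('top','t11')
cv2.imwrite('pics/s11c.png',cv2.resize(s['img'][120:250,235:305],None,fx=4.5,fy=4.5,interpolation=cv2.INTER_CUBIC)[:,:,::-1])
cv2.imwrite('pics/t11c.png',cv2.resize(t['img'][165:305,150:320],None,fx=4.2,fy=4.2,interpolation=cv2.INTER_CUBIC)[:,:,::-1])
```

```text
(no output)
```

View pics/s11c.png

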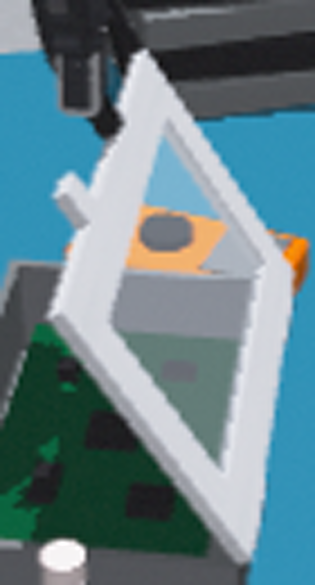

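View pics/t11c.png

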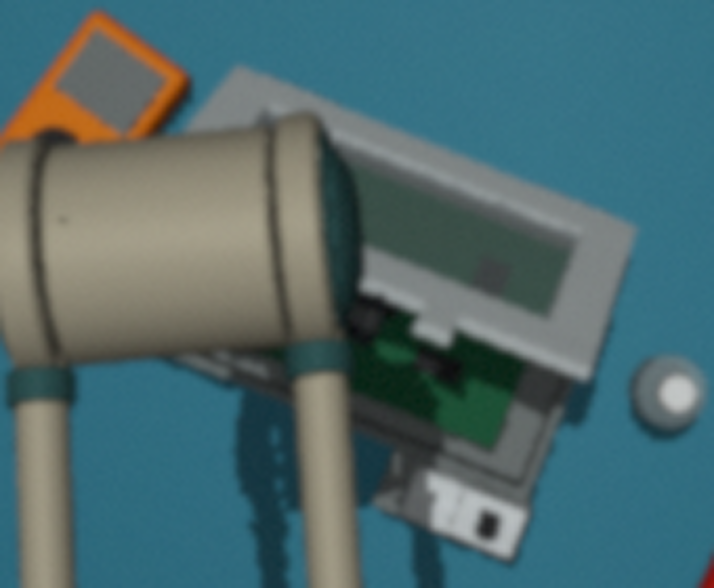

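```bash
cat >> mv.py <<'E'
def edgeang(fn,v0=196,v1=236,show=0):
    s=load(fn); g=s['img'].astype(float).min(2); pts=[]; e3=np.array([*ey,0])
    for v in range(v0,v1):
        row=g[v]; u0=245+ (v-190)*0.72
        seg=np.arange(int(u0)-9,int(u0)+12); r=row[seg]
        k=np.nonzero((r[:-1]<100)&(r[1:]>=100))[0]
        if len(k)==0: continue
        k=k[np.argmin(abs(seg[k]-u0))] ; u=seg[k]+(100-r[k])/(r[k+1]-r[k])
        e,d=ray(s,u,v); yf=w2f(e)[1]; dy=d[:2]@ey; t=(-.130-yf)/dy; p=e+d*t; pts.append([u,v,w2f(p)[0],p[2]])
    p=np.array(pts); q=p[:,2:]
    for _ in range(3):
        c=q.mean(0); vt=np.linalg.svd(q-c,full_matrices=False)[2]; dd=(q-c)@vt[1]; q=q[abs(dd)<.003]
    d=vt[0]*-np.sign(vt[0][0]); print('edge deg',np.degrees(np.arctan2(d[1],-d[0])).round(2),len(q),dd.std().round(5),'ends',q[0].round(4),q[-1].round(4))
E
python3 - <<'E'
from mv import *
edgeang('s11')
s=load('s11')
for u,v in [(235+50/4.5,120+316/4.5),(235+62/4.5,120+314/4.5),(235+248/4.5,120+562/4.5)]:
    e,d=ray(s,u-.4,v-.4); t=(-.130-w2f(e)[1])/(d[:2]@ey); p=e+d*t; print(w2f(p).round(4),p[2].round(4))
e=[]
for deg in (58,60):
    a=np.radians(deg); c,s_=np.cos(a),np.sin(a)
    for h in (0,.008): print(deg,h,(.085-.17*c+h*s_).round(4),(.07+.17*s_+h*c).round(4))
t=load('t11')
# front corner -y top face, top view
for u,v in [(150+588/4.2,165+378/4.2),(150+636/4.2,165+228/4.2)]:
    for z in (.214,.218,.222): p=onz(t,u-.4,v-.4,z); print(z,w2f(p).round(4))
E
```

```text
edge deg 57.84 40 0.00025 ends [0.0037 0.1995] [0.0673 0.098 ]
[-0.0039 -0.13  ] 0.2146
[ 0.0018 -0.13  ] 0.2163
[ 0.0907 -0.13  ] 0.072
58 0 -0.0051 0.2142
58 0.008 0.0017 0.2184
60 0 -0.0 0.2172
60 0.008 0.0069 0.2212
0.214 [-0.0041 -0.1303]
0.218 [-0.0041 -0.1301]
0.222 [-0.0042 -0.1299]
0.214 [ 0.0796 -0.1243]
0.218 [ 0.0793 -0.1242]
0.222 [ 0.079 -0.124]
```

The plane fit, the side-edge line and both corners all give about 58°. Raising another 2° or so.

Request:
drive_tool(
  deltas=[
    [0, 0, 0.006, -0.004, 0, 0, 0],
    [0, 0, 0.012, -0.008, 0, 0, 0],
    [0, 0, 0.018, -0.011, 0, 0, 0],
    [0, 0, 0.0225, -0.0135, 0, 0, 0],
    [0, 0, 0.0225, -0.0135, 0, 0, 0],
    [0, 0, 0.0225, -0.0135, 0, 0, 0],
    [0, 0, 0.0225, -0.0135, 0, 0, 0],
  ],
)

```text
clock: 13.35
tcp_pos: [0.5749, 0.1392, 0.1989]
tcp_rot: [-2.577, -1.793, 0.005]
wrist_force: [-5.0, -2.8, -5.1]
finger_gap: 0.015
```

Run:
```python
from mv import *
st(); s=cap('side','s12'); lidang('s12'); edgeang('s12')
```

```text
t 13.35 tcp [0.5749 0.1392 0.1989] f [-0.0121  0.0392] F [-5.02 -2.85 -5.09] Ff -3.71 -4.42 gap 0.015 xax_f -0.0 1.0 z [-0.004 -0.    -1.   ] j6 -1.1
lid n [0.863 0.001 0.505] deg 59.66 1835 0.001
edge deg 59.63 40 0.00027 ends [0.0084 0.2   ] [0.0679 0.0981]
```

Request:
drive_tool(
  deltas=[
    [0, 0, 0.003, -0.002, 0, 0, 0],
    [0, 0, 0.003, -0.002, 0, 0, 0],
    [0, 0, 0.003, -0.002, 0, 0, 0],
    [0, 0, 0.003, -0.002, 0, 0, 0],
    [0, 0, 0.003, -0.002, 0, 0, 0],
    [0, 0, 0.003, -0.002, 0, 0, 0],
    [0, 0, 0.003, -0.002, 0, 0, 0],
    [0, 0, 0.003, -0.002, 0, 0, 0],
  ],
)

```text
clock: 14.2
tcp_pos: [0.5756, 0.1389, 0.1993]
tcp_rot: [-2.577, -1.793, 0.006]
wrist_force: [-4.9, -3.4, -6.7]
finger_gap: 0.0148
```

Run:
```python
from mv import *
st(); s=cap('side','s13'); lidang('s13'); edgeang('s13'); w=cap('wrist','w13'); cap('side','s14'); lidang('s14'); edgeang('s14'); st(); t=cap('top','t14')
cv2.imwrite('pics/s13f.png',s['img'][:,:,::-1])
```

```text
t 14.2 tcp [0.5756 0.1389 0.1993] f [-0.0113  0.0392] F [-4.93 -3.43 -6.72] Ff -3.43 -4.93 gap 0.0148 xax_f -0.0 1.0 z [-0.004  0.    -1.   ] j6 -1.1
lid n [0.865 0.001 0.501] deg 59.9 1838 0.001
edge deg 59.83 40 0.00027 ends [0.0092 0.2001] [0.0686 0.0981]
lid n [0.865 0.001 0.501] deg 59.91 1835 0.001
edge deg 59.84 40 0.00027 ends [0.0093 0.2001] [0.0686 0.0981]
t 14.35 tcp [0.5756 0.1389 0.1993] f [-0.0113  0.0392] F [-4.68 -3.48 -5.41] Ff -3.18 -4.89 gap 0.015 xax_f -0.0 1.0 z [-0.004  0.    -1.   ] j6 -1.1
```

View pics/s13f.png

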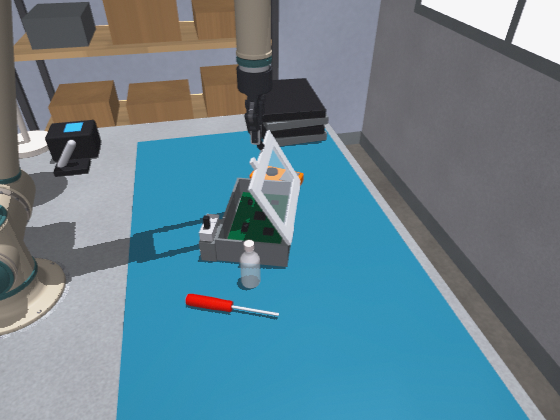

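View pics/w13.png

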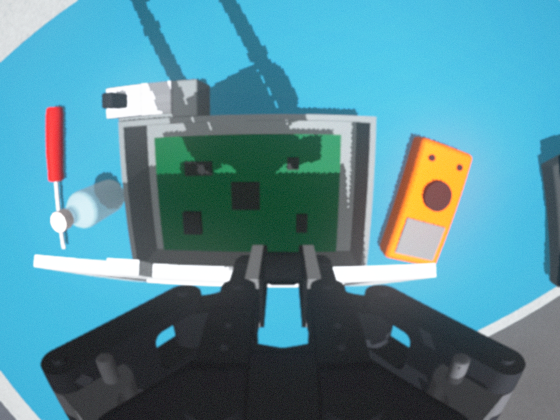

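View pics/t14.png

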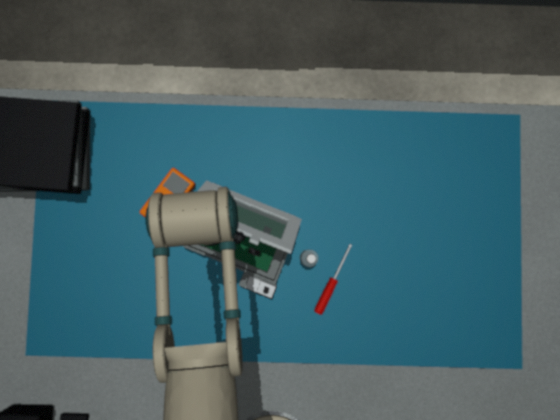

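The lid stays at 59.9°, the tab sits between the pads at (283,262), and the bystanders have not moved. One check of the catch, then I'll hand in.

Run:
```python
from mv import *
t=load('t14'); g=t['img'].max(2)[282:298,256:276]; v,u=np.nonzero(g<60); print(len(u)); p=onz(t,u.mean()+256,v.mean()+282,.12); print('grip',w2f(p).round(4))
st(); print(manip.close_job())
```

```text
10
grip [-0.1028 -0.1125]
t 14.4 tcp [0.5756 0.1389 0.1993] f [-0.0113  0.0392] F [-6.63 -2.79 -6.84] Ff -5.25 -4.92 gap 0.0148 xax_f -0.0 1.0 z [-0.004 -0.    -1.   ] j6 -1.1
the job is handed in; nothing more can be done
None
```

I slid the catch to its stop, then raised the lid by its tab to about 60° and handed the job in at 14.4 s with the gripper still holding it.

- **Catch:** It ran up against its stop: the force rose to 12 N with no further motion. The last top view puts its grip at y = -0.1125 m, against -0.113 m expected at the stop. The lug was clear before I lifted.
- **Lid:** The last two side pictures give 59.9° by the plane fit and 59.8° by the lid's side edge, 0.1 s apart with no drift. The gripper alone holds the tab, with a gap of about 15 mm. Wrist force was about 10 N at hand-in.
- **Meter, screwdriver and bottle:** They look unmoved in the last top and side pictures. I compared them by eye and did not measure them.

**Checks that disagreed:**
- **Fingertip height:** The fingertips end about 40 mm higher than the reported TCP. My first close on the catch grip therefore shut above it without moving anything. I corrected the height from the side depth map before carrying on.
- **Lid angle:** The TCP arc read about 2° more than the cameras (59.8° against 57.9°). I trusted the camera fits, which agreed with each other, and raised the lid to match them.

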